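# Open the bean bin's flap onto its rests and put the dosing cup in

## Robot

A 7-joint arm with a two-finger parallel gripper is mounted at the origin on a cart in front of the work surface, level with it; the furniture and walls round the work are solid. World frame = base frame: x ahead of the robot, y to its left, z up, the work surface at z = 0. Lengths are in m, angles in rad, forces in N, time in s.
With the tool pointing down it reaches from about 0.35 to 0.9 m from the base axis. Payload 7.2 kg.
Tool frame: the origin (TCP) lies between the finger pads; the fingertips stand 25 mm ahead of it and the grasp point (between the pads) lies 6 mm ahead of it; z points along the fingers, y is the line along which they close (so a half turn about z gives the same grasp; the last joint's range is limited). The gripper opens to 88 mm and grips with 3 to 60 N. Pads are 20 mm wide; open, the fingers measure 115 mm over their backs; the gripper's body (75 mm by 178 mm) begins 61 mm behind the grasp point.
Start: joints at [1.147, 0.411, -0.013, 1.596, 0.006, 1.134, -0.082], TCP at [0.218, -0.586, 0.248] pointing down, gripper open.
Joint ranges: [-2.95, 2.95], [-0.29, 1.99], [-1.47, 1.44], [0.14, 2.54], [-1.03, 4.17], [0.13, 1.85], [-2.86, 2.86]. Speed limits (rad/s): [2.39, 2.39, 3.01, 3.01, 3.14, 3.14, 3.14].

## Interface

Orientations are given as a unit quaternion [x, y, z, w].
In Python, from rig import env, viewer gives the robot as it stands.
- The arm moves only by the tool jog_arm, never from a script. Its argument "targets" is text: rows parted by semicolons, each of 7 numbers parted by spaces: the shift along the world's x, y, z in m, then the turn, a rotation vector about the world's x, y, z in rad, then the closure, from -1 (fully open) to 1 (shut). In form: x y z rx ry rz gripper; .... A call has exactly 10 rows; each row shifts and turns the commanded pose from where the row before left it; what a row does not reach is not made up. A row lasts 1/10 s, in which the tool goes at most 50 mm and 8.59 degrees, less where a joint would pass 70% of its speed; a pose out of reach is approached as far as the arm can. A call with a gripper value outside its range is refused whole. The fingers move at their own pace and stop on an object; "newtons" is the grip in N (left out, the last holds). Time passes only in rows, so rows that do not move let the fingers close, or fill a call up. It gives the time, the measured TCP pose, the force, the opening and the grip force at its end, in the units of the state.
- env.get_obs(): the state, without advancing time (a new reading comes with each control period).
- viewer.get_image(name): name is "scene" or "top"; returns the picture (420x560x3 uint8, red, green, blue); there is no depth.
- viewer.calibration(name): a dict with "intrinsics" (3x3 intrinsics, pixels), "extrinsics" (4x4, takes a point from world to camera coordinates). Camera axes: x right, y down, z forward; pixel columns grow to the right and rows downward; lengths in m; the calibration is good to about 2 mm. A picture is of the moment at which its call begins. calibration takes no time and is no camera call.
- env.close_job(): hands the job in; it is judged then, once.
The state is a dict: "time": time; "joints": joint angles; "joint_vel": joint speeds; "joint_torque": joint torques, N m; "tcp_pos": TCP position; "orientation": TCP orientation; "force": force on the tool from outside, world axes, zero at the start; "wrist_torque": the same for the moment, N m; "grip_width": finger opening in m; "grasp_force": force on a finger pad.
Only numpy, scipy, OpenCV 4.12 (cv2) and the standard library are available. Lean on these libraries where they do the work, as an engineer would, in place of code of your own. Each camera call takes 0.05 s, during which the arm holds its last target. There are 200 camera calls.

## Task

The bean bin is about to be refilled: swing its oak flap up and over, past upright, and lower it gently onto the two rubber-tipped rests behind it, never letting it drop either way and without shoving or tipping the bin, which stands loose on its feet. Then stand the steel dosing cup upright on the floor inside the bin, setting it down rather than dropping it, and leave the flap on its rests and the other things on the counter where they are.

Things in the scene. Friction and masses are not known exactly. Their poses are not given: they have to be found in the camera images.
- bin: green half-lid bean bin with steel rim, 2.2 kg, loose on four rubber feet: 222 mm deep (its x), 200 mm wide (its y), rim 110 mm high, walls 5 mm. Rear half of its top is a fixed oak board, front half the hinged flap. Origin on the counter below the hinge line, mid-width; -x points to the front (flap side), z up. Front wall's outer face at x = -122 mm, rear's at +100 mm; floor inside 17 mm above the counter
- flap_hinge (a point): middle of the hinge line, which runs along the bin's y, 114 mm above the counter; its axes are the bin's
- flap_edge (a point): middle of the flap's free edge, mid-thickness; turns with the flap: +x points from the edge to the hinge, z is the normal of the outer (closed: upper) face. The oak flap is 8 mm thick, 206 mm wide, reaches 152 mm from the hinge; closed, it overhangs the front wall by 30 mm as a finger lip. No handle, no catch
- flap (a joint): flap angle, rad: 0 closed and level, 1.57 upright, 2.05 (end of travel) leaning back on its rests. The flap weighs about 0.28 kg; its plain hinge (0.03 N m friction) does not hold it: let go, it falls shut or back, unless within about 0.1 rad of upright. Dropped means: opening faster than 1 rad/s above 1.7 rad, or closing faster than 1.2 rad/s below 0.5 rad
- rest_left (a point): one of the two thin steel rests (the one at the bin's +y; the other is at y = -75 mm) that stand on the fixed board behind the hinge: centre of its black rubber buffer's face, where the open flap leans, 85 mm from the hinge line. Pushing the flap's edge on against the rests with more than about 9 N tips the bin backwards
- bin_floor (a point): point on the bin's inner floor, 60 mm in front of the hinge line, mid-width: middle of the mouth, which is 112 mm (bin x) by 190 mm (bin y) when the flap is open
- dosing_cup: plain steel cup without handle, 59 mm outer diameter, 50 mm high, 90 g, standing open end up; origin at the centre of its underside, z up
- tamper: coffee tamper with wooden handle, 58 mm across, 89 mm high, bystander; origin under its base
- milk_pitcher: steel milk pitcher, 98 mm high, bystander; origin under its base
- grinder_brush: wooden brush, 137 mm long, lying flat, bystander; origin under its middle
- mug_1: green and white mug, 55 mm high, bystander; origin under its base
Things that resemble listed ones, but are neither listed nor needed, are in the scene too. Leave any orange, pink or purple look-alike of the dosing_cup alone.

How it is judged:
By the outcome, as a careful person would: the job done as asked, in the order asked, and still so for the second after the job is handed in, with the robot touching nothing.
It also fails if it takes over 70 s, if anything falls off the work surface, if the arm or the gripper's body presses on something with over 40 N, if the wrist force passes 120 N, or if a joint passes its speed limit or range.

## Working session

There is one attempt and no reset: what is moved stays moved. The work goes in short steps, Python scripts to look and compute and a tool call to move; the robot and the scene stay as the last step left them, time stands still between calls to the robot, and variables do not carry over. Pictures are saved under pics/ and viewed, at most 10 in all, crops included, and the job is handed in when it is done.

Besides the shell and the picture viewer there is one more tool, called after "Call:" by a JSON object that holds its "op" and its "data", one argument or row to a line. jog_arm: Moves the arm, as the interface text tells. Its arguments: {"type":"object","properties":{"targets":{"type":"string"},"newtons":{"type":"number"}},"required":["targets"]}

```bash
mkdir -p pics; python3 - <<'E'
from rig import env, viewer
import cv2,numpy as np
for n in("scene","top"):
    im=viewer.get_image(n); cv2.imwrite(f"pics/{n}0.png",im[:,:,::-1])
    c=viewer.calibration(n); print(n,np.round(c["intrinsics"],1).tolist(),np.round(c["extrinsics"],4).tolist())
print(env.get_obs())
E
```

```text
scene [[413.7, 0.0, 279.5], [0.0, 413.7, 210.3], [0.0, 0.0, 1.0]] [[-0.7474, -0.6643, -0.006, 0.4082], [-0.4323, 0.4931, -0.755, 0.3431], [0.5045, -0.5617, -0.6557, 1.1069], [0.0, 0.0, 0.0, 1.0]]
top [[508.0, 0.0, 280.6], [0.0, 508.0, 205.5], [0.0, 0.0, 1.0]] [[0.0197, -0.9998, 0.0069, -0.0327], [-0.9942, -0.0203, -0.1061, 0.5619], [0.1062, -0.0047, -0.9943, 1.585], [0.0, 0.0, 0.0, 1.0]]
{'time': 0.1, 'joints': array([ 1.14682514,  0.41184037, -0.01272268,  1.59693685,  0.00562533,
        1.13430001, -0.08219048]), 'joint_vel': array([-0.00029211, -0.00298129,  0.00181025, -0.00267339, -0.00083242,
       -0.00070555,  0.00080018]), 'joint_torque': array([ 2.22503229e-03, -5.89102435e+01,  6.43552803e-01, -2.91714281e+01,
       -5.38891309e-02,  1.43863782e-02,  5.57811052e-05]), 'tcp_pos': array([ 0.21751821, -0.58548901,  0.24688997]), 'orientation': array([ 9.84214990e-01,  1.76975505e-01, -1.87126420e-04, -6.99818622e-04]), 'force': array([ 0.55514716, -0.180324  , -0.73054517]), 'wrist_torque': array([-0.00321051,  0.00666174, -0.020837  ]), 'grasp_force': 0.0, 'grip_width': 0.087800613660443}
```

View pics/scene0.png

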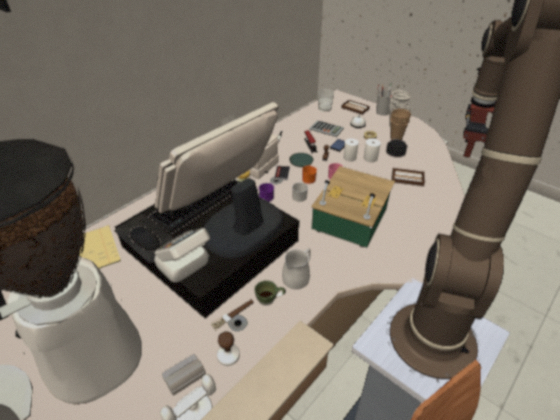

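View pics/top0.png

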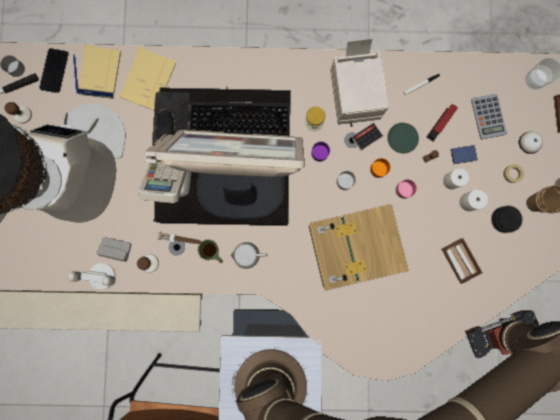

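The scene view shows the green bin with its flap at about (355,205), and the steel cup at (300,191). In the top view the board and flap span (310–407, 206–288), with the hinge at (345,225)–(357,268), the rests on the left and the flap on the right. The steel cup is at (346,180), next to purple and orange look-alikes.

```bash
cat > h.py <<'E'
from rig import env, viewer
import cv2,numpy as np
def ray(n,uv,z):
    c=viewer.calibration(n);K=np.array(c["intrinsics"]);E=np.array(c["extrinsics"])
    R,t=E[:3,:3],E[:3,3];o=-R.T@t;d=R.T@np.linalg.inv(K)@np.array([*uv,1.]);return o+d*(z-o[2])/d[2]
def proj(n,p):
    c=viewer.calibration(n);K=np.array(c["intrinsics"]);E=np.array(c["extrinsics"])
    q=K@(E[:3,:3]@np.array(p)+E[:3,3]);return q[:2]/q[2]
E
python3 - <<'E'
from h import *
im=cv2.imread("pics/top0.png")
hsv=cv2.cvtColor(im,cv2.COLOR_BGR2HSV)
m=((hsv[:,:,1]>75)&(hsv[:,:,0]>8)&(hsv[:,:,0]<30)).astype(np.uint8)*255
m[:195]=0;m[300:]=0;m[:,:300]=0;m[:,415:]=0
m=cv2.morphologyEx(m,cv2.MORPH_CLOSE,np.ones((7,7)))
c=max(cv2.findContours(m,0,2)[0],key=cv2.contourArea)
r=cv2.minAreaRect(c);b=cv2.boxPoints(r)
print(r,[np.round(ray("top",p,.118),4).tolist() for p in b], b.tolist())
s=cv2.resize(im[160:300,295:425],None,fx=4.2,fy=4.2,interpolation=cv2.INTER_CUBIC)
t=cv2.imread("pics/scene0.png")[165:250,280:410];t=cv2.resize(t,None,fx=4.2,fy=4.2,interpolation=cv2.INTER_CUBIC)
cv2.imwrite("pics/crop0.png",s); cv2.imwrite("pics/crop1.png",t)
for uv in[(346,180)]:print(ray("top",uv,.05),ray("top",uv,0))
E
```

```text
((358.0594787597656, 246.70321655273438), (69.26453399658203, 85.75608825683594), 76.55138397216797) [[0.502, -0.105, 0.118], [0.5672, -0.3554, 0.118], [0.3669, -0.4025, 0.118], [0.3036, -0.1554, 0.118]] [[308.30267333984375, 222.99288940429688], [391.70721435546875, 203.04830932617188], [407.8162841796875, 270.4135437011719], [324.4117431640625, 290.3581237792969]]
[ 0.64546683 -0.22634774  0.05      ] [ 0.65349136 -0.23304938  0.        ]
```

View pics/crop0.png

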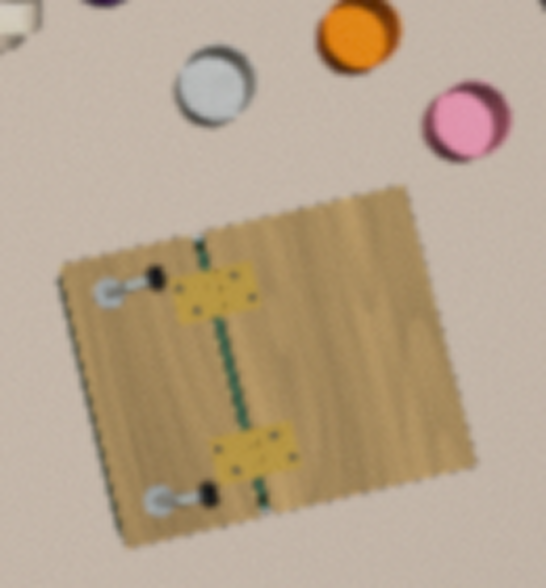

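View pics/crop1.png

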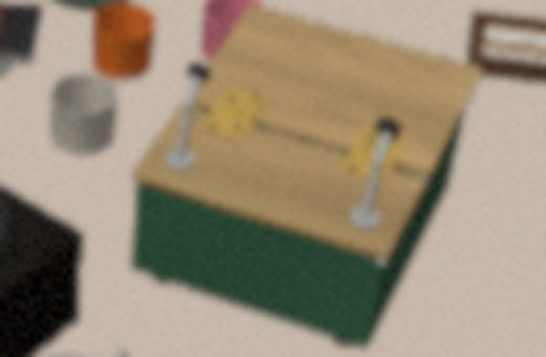

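The top crop (scale 4.2, offset 295,160) shows the board corners at crop (62,265), (405,187), (475,467) and (128,547). The hinge gap runs from (198,238) to (266,510), and the cup outline is centred at about (216,86). The side crop shows the rests at the rear and the cup standing clear of the bin.

```bash
python3 - <<'E'
from h import *
f=lambda p,z,n="top",o=(295,160):ray(n,(p[0]/4.2+o[0]-.4,p[1]/4.2+o[1]-.4),z)
P={k:f(v,.118) for k,v in dict(rl=(62,265),fl=(405,187),fr=(475,467),rr=(128,547),h1=(198,238),h2=(266,510)).items()}
for k,v in P.items():print(k,np.round(v,4))
d=lambda a,b:np.linalg.norm(P[a]-P[b])
print("depth",d('rl','fl'),d('rr','fr'),"width",d('rl','rr'),d('fl','fr'),d('h1','h2'))
x=(P['rl']-P['fl']+P['rr']-P['fr']);x/=np.linalg.norm(x);print("x axis",x,np.arctan2(x[1],x[0]))
y=P['fl']-P['fr'];print("y axis",y/np.linalg.norm(y),np.arctan2(y[1],y[0])-np.pi/2)
c=(P['rl']+P['fl']+P['rr']+P['fr'])/4;print("c",c,"hinge",(P['h1']+P['h2'])/2, "front mid",(P['fl']+P['fr'])/2)
print("cam",np.round(ray("top",(280,205),1.6),3))
# cup: top rim & base, both views
print("cup rim",f((216,86),.05), "floor ctr",f((211,89),.0))
print("cup scene rim",f((83,92),.05,"scene",(280,165)),"base",f((83,138),0,"scene",(280,165)))
E
```

```text
rl [ 0.503  -0.1082  0.118 ]
fl [ 0.5639 -0.3533  0.118 ]
fr [ 0.3658 -0.4022  0.118 ]
rr [ 0.3052 -0.1574  0.118 ]
h1 [ 0.5243 -0.2051  0.118 ]
h2 [ 0.3328 -0.2544  0.118 ]
depth 0.2525782607357711 0.2522224175580333 width 0.20382081462676063 0.2041004810582831 0.19768729032550514
x axis [-0.24087416  0.97055636  0.        ] 1.814062755819956
y axis [0.97090838 0.23945127 0.        ] -1.3289956821340634
c [ 0.43446499 -0.25526117  0.118     ] hinge [ 0.42853664 -0.22976208  0.118     ] front mid [ 0.46486334 -0.37774552  0.118     ]
cam [ 0.395 -0.014  1.6  ]
cup rim [ 0.64522533 -0.22643952  0.05      ] floor ctr [ 0.65080852 -0.22927689  0.        ]
cup scene rim [ 0.65006221 -0.22767225  0.05      ] base [ 0.64735659 -0.22639391  0.        ]
```

Call:
{"op": "jog_arm", "data": {
  "targets": "0.02 0.01 0.01 0 0 -0.056 0; 0.02 0.01 0.01 0 0 -0.056 0; 0.03 0.01 0 0.127 0.0315 0 0; 0.03 0.01 0 0.127 0.0315 0 0; 0.03 0.01 0 0.127 0.0315 0 0; 0.03 0.01 0 0.127 0.0315 0 0; 0.03 0.01 0 0.127 0.0315 0 0; 0.03 0.01 0 0.127 0.0315 0 0; 0.03 0.01 0 0.127 0.0315 0 0; 0.03 0 0 0.127 0.0315 0 0",
  "newtons": 5
}}

```text
time: 1.1
tcp_pos: [0.4142, -0.5353, 0.3055]
orientation: [0.959, 0.081, 0.027, -0.271]
force: [-5.5, -4.8, -5.2]
grip_width: 0.0442
grasp_force: 0.0
```

```bash
cat >> h.py <<'E'
from scipy.spatial.transform import Rotation as Ro
H=np.array([.4283,-.2302,0]);X=np.array([-.241,.9705,0]);Y=np.array([-.9705,-.241,0])
def st():
    o=env.get_obs();R=Ro.from_quat(o["orientation"]).as_matrix();p=np.array(o["tcp_pos"])
    d=p-H;t=R[:,2]
    print("t",round(o["time"],2),"tcp",p.round(4),"bin",np.round([d@X,d@Y,d[2]],4),"alpha",round(np.arctan2(t@X,-t[2]),3),"side",round(t@Y,3),"closeY",round(R[:,1]@Y,3),"F",o["force"].round(1),"w",round(o["grip_width"],4),"gf",round(o["grasp_force"],1))
    print("q",np.round(o["joints"],2));return o,R
E
python3 -c "
from h import *;st()"
```

```text
t 1.1 tcp [ 0.4142 -0.5353  0.3055] bin [-0.2927  0.0872  0.3055] alpha 0.537 side -0.134 closeY 0.036 F [-5.5 -4.8 -5.2] w 0.0442 gf 0.0
q [ 1.17  0.81 -0.41  0.94 -0.09  1.85 -0.59]
```

```bash
cat >> h.py <<'E'
def need(bx,by,bz,al,n=10):
    o,R=st();t=np.sin(al)*X-np.cos(al)*np.array([0,0,1]);yy=-(np.cos(al)*X+np.sin(al)*np.array([0,0,1]))
    G=np.c_[np.cross(yy,t),yy,t];r=Ro.from_matrix(G@R.T).as_rotvec()
    d=H+bx*X+by*Y+[0,0,bz]-o["tcp_pos"]
    print("total",d.round(4),r.round(4),"per row",(d/n).round(4),(r/n).round(4))
E
python3 -c "
from h import *;need(-.22,0,.16,.6)"
```

```text
t 1.1 tcp [ 0.4142 -0.5353  0.3055] bin [-0.2927  0.0872  0.3055] alpha 0.537 side -0.134 closeY 0.036 F [-5.5 -4.8 -5.2] w 0.0442 gf 0.0
q [ 1.17  0.81 -0.41  0.94 -0.09  1.85 -0.59]
total [ 0.0671  0.0916 -0.1455] [0.0358 0.1055 0.1034] per row [ 0.0067  0.0092 -0.0145] [0.0036 0.0106 0.0103]
```

Call:
{"op": "jog_arm", "data": {
  "targets": "0.0075 0.0105 -0.016 0.004 0.012 0.0115 -1; 0.0075 0.0105 -0.016 0.004 0.012 0.0115 -1; 0.0075 0.0105 -0.016 0.004 0.012 0.0115 -1; 0.0075 0.0105 -0.016 0.004 0.012 0.0115 -1; 0.0075 0.0105 -0.016 0.004 0.012 0.0115 -1; 0.0075 0.0105 -0.016 0.004 0.012 0.0115 -1; 0.0075 0.0105 -0.016 0.004 0.012 0.0115 -1; 0.0075 0.0105 -0.016 0.004 0.012 0.0115 -1; 0.0075 0.0105 -0.016 0.004 0.012 0.0115 -1; 0 0 0 0 0 0 -1"
}}

```text
time: 2.1
tcp_pos: [0.4946, -0.4262, 0.1657]
orientation: [0.944, 0.135, -0.029, -0.3]
force: [-0.3, 0.5, -0.5]
grip_width: 0.0877
grasp_force: 0.0
```

```bash
python3 -c "
from h import *;need(-.2,0,.14,.6)"
```

```text
t 2.1 tcp [ 0.4946 -0.4262  0.1657] bin [-0.2062 -0.0171  0.1657] alpha 0.612 side -0.003 closeY -0.042 F [-0.3  0.5 -0.5] w 0.0877 gf 0.0
q [ 1.02  0.91 -0.47  1.12 -0.02  1.66 -0.66]
total [-0.0181  0.0019 -0.0257] [-0.0183  0.0225 -0.0326] per row [-0.0018  0.0002 -0.0026] [-0.0018  0.0022 -0.0033]
```

Call:
{"op": "jog_arm", "data": {
  "targets": "-0.003 0 0 0.023 0.008 -0.003 -1; -0.003 0 0 0.023 0.008 -0.003 -1; -0.003 0 0 0.023 0.008 -0.003 -1; -0.003 0 0 0.023 0.008 -0.003 -1; -0.003 0 0 0.023 0.008 -0.003 -1; -0.003 0 0 0.023 0.008 -0.003 -1; 0 0 -0.005 0.023 0.008 -0.003 -1; 0 0 -0.005 0.023 0.008 -0.003 -1; 0 0 -0.005 0.023 0.008 -0.003 -1; 0 0 -0.005 0.023 0.008 -0.003 -1"
}}

```text
time: 3.1
tcp_pos: [0.4756, -0.4294, 0.1478]
orientation: [0.904, 0.109, -0.045, -0.411]
force: [-0.0, -0.3, -0.2]
grip_width: 0.0878
grasp_force: 0.0
```

```bash
python3 -c "
from h import *;need(-.137,0,.146,.85)"
```

```text
t 3.1 tcp [ 0.4756 -0.4294  0.1478] bin [-0.2047  0.0021  0.1478] alpha 0.852 side -0.01 closeY -0.002 F [-0.  -0.3 -0.2] w 0.0878 gf 0.0
q [ 1.04  1.05 -0.46  0.99 -0.1   1.85 -0.67]
total [-0.0142  0.0662 -0.0018] [-0.0039  0.0069  0.0063] per row [-0.0014  0.0066 -0.0002] [-0.0004  0.0007  0.0006]
```

Call:
{"op": "jog_arm", "data": {
  "targets": "-0.0017 0.0077 0 0 0.001 0.0005 -1; -0.0017 0.0077 0 0 0.001 0.0005 -1; -0.0017 0.0077 0 0 0.001 0.0005 -1; -0.0017 0.0077 0 0 0.001 0.0005 -1; -0.0017 0.0077 0 0 0.001 0.0005 -1; -0.0017 0.0077 0 0 0.001 0.0005 -1; -0.0017 0.0077 0 0 0.001 0.0005 -1; -0.0017 0.0077 0 0 0.001 0.0005 -1; 0 0 0 0 0 0 -1; 0 0 0 0 0 0 -1"
}}

```text
time: 4.1
tcp_pos: [0.4619, -0.368, 0.1487]
orientation: [0.904, 0.11, -0.05, -0.41]
force: [-0.6, 0.5, -0.4]
grip_width: 0.088
grasp_force: 0.0
```

```bash
python3 - <<'E'
from h import *
need(-.137,0,.146,.95)
a=viewer.get_image("scene")[130:260,260:420,::-1];b=viewer.get_image("top")[170:310,290:450,::-1]
r=lambda i:cv2.resize(i,(480,400),interpolation=cv2.INTER_CUBIC)
cv2.imwrite("pics/p1.png",cv2.resize(np.hstack([r(a),r(b)]),(800,333)))
E
```

```text
t 4.1 tcp [ 0.4619 -0.368   0.1487] bin [-0.1419  0.0007  0.1487] alpha 0.851 side -0.002 closeY 0.001 F [-0.6  0.5 -0.4] w 0.088 gf 0.0
q [ 1.05  0.96 -0.49  1.2  -0.12  1.73 -0.69]
total [-0.0005  0.0049 -0.0027] [0.0958 0.0238 0.0023] per row [-0.0001  0.0005 -0.0003] [0.0096 0.0024 0.0002]
```

View pics/p1.png

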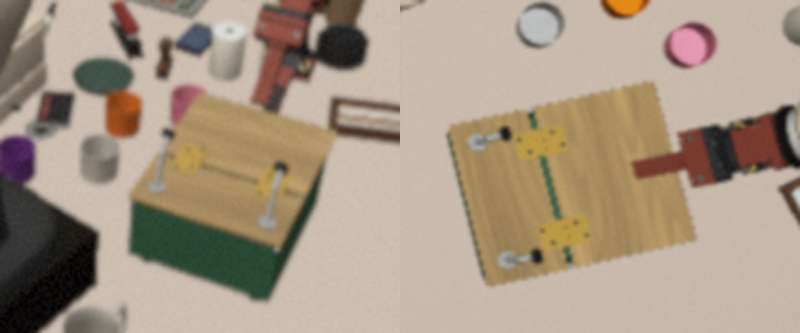

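The scene view shows the arm clear of the bin's front. In the top view the upper finger is over the flap at about (660,168), with the lower finger at the lip and everything still in place.

Call:
{"op": "jog_arm", "data": {
  "targets": "0 0.001 0 0.02 0.005 0 -1; 0 0.001 0 0.02 0.005 0 -1; 0 0.001 0 0.02 0.005 0 -1; 0 0.001 0 0.02 0.005 0 -1; 0 0.001 0 0.02 0.005 0 -1; 0 0.001 0 0.02 0.005 0 -1; 0 0.001 0 0.02 0.005 0 -1; -0.0005 0 0 0 0 0 -1; 0 0 0 0 0 0 -1; 0 0 0 0 0 0 -1"
}}

```text
time: 5.2
tcp_pos: [0.4614, -0.361, 0.1488]
orientation: [0.872, 0.106, -0.057, -0.474]
force: [-0.8, 0.0, 0.4]
grip_width: 0.088
grasp_force: 0.0
```

```bash
python3 -c "
from h import *;need(-.135,0,.148,1.0)"
```

```text
t 5.2 tcp [ 0.4614 -0.361   0.1488] bin [-0.135  -0.0006  0.1488] alpha 0.995 side -0.002 closeY 0.001 F [-0.8  0.   0.4] w 0.088 gf 0.0
q [ 1.06  1.04 -0.51  1.14 -0.17  1.84 -0.71]
total [-0.0006 -0.0002 -0.0008] [0.0045 0.001  0.0023] per row [-0.0001 -0.     -0.0001] [0.0005 0.0001 0.0002]
```

Call:
{"op": "jog_arm", "data": {
  "targets": "0 0.0002 0.0087 0 0 0 -1; -0.0002 0.0007 0.0087 0 0 0 -1; -0.0003 0.0012 0.0086 0 0 0 -1; -0.0004 0.0017 0.0085 0 0 0 -1; -0.0005 0.0021 0.0083 0 0 0 -1; -0.0006 0.0026 0.0082 0 0 0 -1; -0.0008 0.003 0.0081 0 0 0 -1; -0.0009 0.0034 0.0079 0 0 0 -1; -0.001 0.004 0.0077 0 0 0 -1; -0.001 0.0043 0.0074 0 0 0 -1"
}}

```text
time: 6.2
tcp_pos: [0.4536, -0.3314, 0.228]
orientation: [0.874, 0.104, -0.055, -0.472]
force: [0.1, -1.1, -1.2]
grip_width: 0.0876
grasp_force: 0.7
```

```bash
python3 - <<'E'
from h import *
need(-.1106,0,.232,1.0)
a=viewer.get_image("scene")[110:260,240:440,::-1];b=viewer.get_image("top")[170:310,290:450,::-1]
r=lambda i:cv2.resize(i,(400,310),interpolation=cv2.INTER_CUBIC)
cv2.imwrite("pics/p2.png",np.hstack([r(a),r(b)]))
E
```

```text
t 6.2 tcp [ 0.4536 -0.3314  0.228 ] bin [-1.043e-01 -2.000e-04  2.280e-01] alpha 0.99 side -0.008 closeY 0.002 F [ 0.1 -1.1 -1.2] w 0.0876 gf 0.7
q [ 1.19  0.98 -0.79  1.2  -0.09  1.85 -0.9 ]
total [ 0.0014 -0.0062  0.004 ] [0.0091 0.0053 0.0074] per row [ 0.0001 -0.0006  0.0004] [0.0009 0.0005 0.0007]
```

View pics/p2.png

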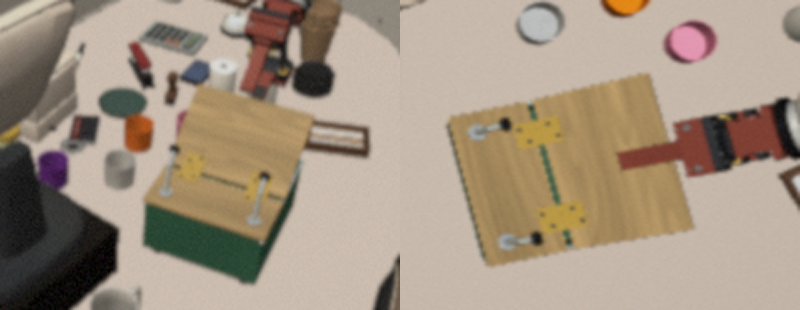

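The flap is lifted to about 30° and rests on the lower finger. The bin hasn't moved: the top-view rests and hinge are where they were. Next I narrow the straddle around the edge while following it.

Call:
{"op": "jog_arm", "data": {
  "targets": "0.0004 -0.0017 -0.0027 0 0 0 -0.845; 0.0004 -0.0017 -0.0027 0 0 0 -0.69; 0.0004 -0.0017 -0.0027 0 0 0 -0.535; 0.0004 -0.0017 -0.0027 0 0 0 -0.38; 0.0004 -0.0017 -0.0027 0 0 0 -0.225; 0.0004 -0.0017 -0.0027 0 0 0 -0.07; 0.0004 -0.0017 -0.0027 0 0 0 0.085; 0.0004 -0.0017 -0.0027 0 0 0 0.24; 0.0004 -0.0017 -0.0027 0 0 0 0.395; 0.0004 -0.0017 -0.0027 0 0 0 0.55"
}}

```text
time: 7.3
tcp_pos: [0.4576, -0.3486, 0.1997]
orientation: [0.874, 0.104, -0.054, -0.472]
force: [1.0, -1.1, 0.2]
grip_width: 0.0218
grasp_force: 0.4
```

```bash
cat >> h.py <<'E'
Z=np.array([0,0,1.])
def flapview():
    o,R=st();t=R[:,2];n=-R[:,1];d=o["tcp_pos"]-H-[0,0,.114]
    print("dist along -t",round(-d@t*1e3,1),"perp n",round(d@n*1e3,1),"tool theta",round(np.pi/2-np.arctan2(t@X,-t[2]),3))
def plan(th0,th1,N,k=4.,r=150.):  # rows: tcp at hinge + r*(-t) + k*n, tool parallel to flap
    for a,b in zip(np.linspace(th0,th1,N+1)[:-1],np.linspace(th0,th1,N+1)[1:]):
        f=lambda th:(r*-np.cos(th)+k*np.sin(th))*X+(r*np.sin(th)+k*np.cos(th))*Z
        print(((f(b)-f(a))/1e3).round(4),((b-a)*Y).round(3))
E
python3 -c "
from h import *;flapview()"
```

```text
t 7.3 tcp [ 0.4576 -0.3486  0.1997] bin [-1.220e-01  1.000e-04  1.997e-01] alpha 0.989 side -0.009 closeY 0.002 F [ 1.  -1.1  0.2] w 0.0218 gf 0.4
q [ 1.17  1.03 -0.76  1.16 -0.07  1.85 -0.86]
dist along -t 149.0 perp n 4.7 tool theta 0.581
```

```bash
python3 -c "
from h import *;plan(.58,1.04,10,4.5,149)"
```

```text
[-0.001   0.0039  0.0055] [-0.045 -0.011  0.   ]
[-0.001   0.0042  0.0053] [-0.045 -0.011  0.   ]
[-0.0011  0.0044  0.0051] [-0.045 -0.011  0.   ]
[-0.0012  0.0046  0.0049] [-0.045 -0.011  0.   ]
[-0.0012  0.0049  0.0047] [-0.045 -0.011  0.   ]
[-0.0013  0.0051  0.0045] [-0.045 -0.011  0.   ]
[-0.0013  0.0053  0.0042] [-0.045 -0.011  0.   ]
[-0.0013  0.0054  0.004 ] [-0.045 -0.011  0.   ]
[-0.0014  0.0056  0.0037] [-0.045 -0.011  0.   ]
[-0.0014  0.0058  0.0034] [-0.045 -0.011  0.   ]
```

Call:
{"op": "jog_arm", "data": {
  "targets": "-0.001 0.0039 0.0055 -0.045 -0.011 0 0.55; -0.001 0.0042 0.0053 -0.045 -0.011 0 0.55; -0.0011 0.0044 0.0051 -0.045 -0.011 0 0.55; -0.0012 0.0046 0.0049 -0.045 -0.011 0 0.55; -0.0012 0.0049 0.0047 -0.045 -0.011 0 0.55; -0.0013 0.0051 0.0045 -0.045 -0.011 0 0.58; -0.0013 0.0053 0.0042 -0.045 -0.011 0 0.6; -0.0013 0.0054 0.004 -0.045 -0.011 0 0.62; -0.0014 0.0056 0.0037 -0.045 -0.011 0 0.63; -0.0014 0.0058 0.0034 -0.045 -0.011 0 0.64"
}}

```text
time: 8.3
tcp_pos: [0.4451, -0.2989, 0.2454]
orientation: [0.959, 0.115, -0.028, -0.258]
force: [-1.4, -1.6, -1.5]
grip_width: 0.0157
grasp_force: 0.5
```

```bash
python3 -c "
from h import *;flapview();plan(1.04,1.5,10,3.5,149)"
```

```text
t 8.3 tcp [ 0.4451 -0.2989  0.2454] bin [-0.0707  0.0003  0.2454] alpha 0.524 side -0.007 closeY 0.003 F [-1.4 -1.6 -1.5] w 0.0157 gf 0.5
q [ 1.2   0.66 -0.8   1.49  0.05  1.5  -0.91]
dist along -t 149.1 perp n 4.6 tool theta 1.046
[-0.0015  0.0059  0.0032] [-0.045 -0.011  0.   ]
[-0.0015  0.006   0.0029] [-0.045 -0.011  0.   ]
[-0.0015  0.0061  0.0026] [-0.045 -0.011  0.   ]
[-0.0016  0.0063  0.0023] [-0.045 -0.011  0.   ]
[-0.0016  0.0064  0.002 ] [-0.045 -0.011  0.   ]
[-0.0016  0.0064  0.0017] [-0.045 -0.011  0.   ]
[-0.0016  0.0065  0.0014] [-0.045 -0.011  0.   ]
[-0.0016  0.0066  0.0011] [-0.045 -0.011  0.   ]
[-0.0016  0.0066  0.0008] [-0.045 -0.011  0.   ]
[-0.0016  0.0066  0.0005] [-0.045 -0.011  0.   ]
```

Call:
{"op": "jog_arm", "data": {
  "targets": "-0.0015 0.0059 0.0032 -0.045 -0.011 0 0.65; -0.0015 0.006 0.0029 -0.045 -0.011 0 0.65; -0.0015 0.0061 0.0026 -0.045 -0.011 0 0.66; -0.0016 0.0063 0.0023 -0.045 -0.011 0 0.66; -0.0016 0.0064 0.002 -0.045 -0.011 0 0.67; -0.0016 0.0064 0.0017 -0.045 -0.011 0 0.67; -0.0016 0.0065 0.0014 -0.045 -0.011 0 0.68; -0.0016 0.0066 0.0011 -0.045 -0.011 0 0.68; -0.0016 0.0066 0.0008 -0.045 -0.011 0 0.69; -0.0016 0.0066 0.0005 -0.045 -0.011 0 0.69"
}}

```text
time: 9.3
tcp_pos: [0.4294, -0.2352, 0.264]
orientation: [0.992, 0.12, -0.001, -0.031]
force: [0.4, -1.1, 0.4]
grip_width: 0.0135
grasp_force: 0.2
```

```bash
python3 -c "
from h import *;flapview();plan(1.5,1.8,10,2,149)"
```

```text
t 9.3 tcp [ 0.4294 -0.2352  0.264 ] bin [-5.10e-03  1.00e-04  2.64e-01] alpha 0.061 side -0.006 closeY 0.003 F [ 0.4 -1.1  0.4] w 0.0135 gf 0.2
q [ 1.14  0.29 -0.85  1.83  0.18  1.15 -1.09]
dist along -t 150.0 perp n 4.1 tool theta 1.51
[-0.0011  0.0043  0.0002] [-0.029 -0.007  0.   ]
[-0.0011  0.0043  0.0001] [-0.029 -0.007  0.   ]
[-0.0011  0.0043 -0.0001] [-0.029 -0.007  0.   ]
[-0.0011  0.0043 -0.0002] [-0.029 -0.007  0.   ]
[-0.0011  0.0043 -0.0003] [-0.029 -0.007  0.   ]
[-0.0011  0.0043 -0.0005] [-0.029 -0.007  0.   ]
[-0.0011  0.0043 -0.0006] [-0.029 -0.007  0.   ]
[-0.0011  0.0043 -0.0007] [-0.029 -0.007  0.   ]
[-0.0011  0.0043 -0.0009] [-0.029 -0.007  0.   ]
[-0.001   0.0042 -0.001 ] [-0.029 -0.007  0.   ]
```

Call:
{"op": "jog_arm", "data": {
  "targets": "-0.0011 0.0043 0.0002 -0.029 -0.007 0 0.69; -0.0011 0.0043 0.0001 -0.029 -0.007 0 0.69; -0.0011 0.0043 -0.0001 -0.029 -0.007 0 0.69; -0.0011 0.0043 -0.0002 -0.029 -0.007 0 0.69; -0.0011 0.0043 -0.0003 -0.029 -0.007 0 0.69; -0.0011 0.0043 -0.0005 -0.029 -0.007 0 0.69; -0.0011 0.0043 -0.0006 -0.029 -0.007 0 0.69; -0.0011 0.0043 -0.0007 -0.029 -0.007 0 0.69; -0.0011 0.0043 -0.0009 -0.029 -0.007 0 0.69; -0.001 0.0042 -0.001 -0.029 -0.007 0 0.69"
}}

```text
time: 10.3
tcp_pos: [0.4186, -0.1926, 0.2597]
orientation: [0.986, 0.119, 0.017, 0.117]
force: [-0.3, -0.1, -0.3]
grip_width: 0.0138
grasp_force: 0.1
```

```bash
python3 -c "
from h import *;flapview();plan(1.805,2.005,10,2,150)"
```

```text
t 10.3 tcp [ 0.4186 -0.1926  0.2597] bin [0.0389 0.0003 0.2597] alpha -0.237 side -0.004 closeY 0.003 F [-0.3 -0.1 -0.3] w 0.0138 gf 0.1
q [ 0.99  0.12 -0.87  2.02  0.38  0.98 -1.4 ]
dist along -t 150.7 perp n 3.5 tool theta 1.808
[-0.0007  0.0028 -0.0008] [-0.019 -0.005  0.   ]
[-0.0007  0.0028 -0.0008] [-0.019 -0.005  0.   ]
[-0.0007  0.0028 -0.0009] [-0.019 -0.005  0.   ]
[-0.0007  0.0028 -0.0009] [-0.019 -0.005  0.   ]
[-0.0007  0.0027 -0.001 ] [-0.019 -0.005  0.   ]
[-0.0007  0.0027 -0.001 ] [-0.019 -0.005  0.   ]
[-0.0007  0.0027 -0.0011] [-0.019 -0.005  0.   ]
[-0.0007  0.0027 -0.0012] [-0.019 -0.005  0.   ]
[-0.0007  0.0027 -0.0012] [-0.019 -0.005  0.   ]
[-0.0007  0.0026 -0.0013] [-0.019 -0.005  0.   ]
```

Call:
{"op": "jog_arm", "data": {
  "targets": "-0.0007 0.0028 -0.0008 -0.019 -0.005 0 0.69; -0.0007 0.0028 -0.0008 -0.019 -0.005 0 0.69; -0.0007 0.0028 -0.0009 -0.019 -0.005 0 0.69; -0.0007 0.0028 -0.0009 -0.019 -0.005 0 0.69; -0.0007 0.0027 -0.001 -0.019 -0.005 0 0.69; -0.0007 0.0027 -0.001 -0.019 -0.005 0 0.69; -0.0007 0.0027 -0.0011 -0.019 -0.005 0 0.69; -0.0007 0.0027 -0.0012 -0.019 -0.005 0 0.69; -0.0007 0.0027 -0.0012 -0.019 -0.005 0 0.69; -0.0007 0.0026 -0.0013 -0.019 -0.005 0 0.69"
}}

```text
time: 11.3
tcp_pos: [0.4117, -0.1654, 0.2495]
orientation: [0.97, 0.117, 0.03, 0.213]
force: [0.7, -0.7, -0.3]
grip_width: 0.0135
grasp_force: 0.0
```

```bash
python3 - <<'E'
from h import *
flapview();plan(2.0,2.1,10,2,150)
a=viewer.get_image("scene")[90:260,220:440,::-1];b=viewer.get_image("top")[170:310,270:430,::-1]
r=lambda i:cv2.resize(i,(400,310),interpolation=cv2.INTER_CUBIC)
cv2.imwrite("pics/p3.png",np.hstack([r(a),r(b)]))
E
```

```text
t 11.3 tcp [ 0.4117 -0.1654  0.2495] bin [0.0668 0.0005 0.2495] alpha -0.433 side -0.007 closeY 0.004 F [ 0.7 -0.7 -0.3] w 0.0135 gf 0.0
q [ 0.85  0.08 -0.92  2.14  0.61  0.96 -1.76]
dist along -t 151.0 perp n 3.8 tool theta 2.004
[-0.0003  0.0013 -0.0006] [-0.01  -0.002  0.   ]
[-0.0003  0.0013 -0.0007] [-0.01  -0.002  0.   ]
[-0.0003  0.0013 -0.0007] [-0.01  -0.002  0.   ]
[-0.0003  0.0013 -0.0007] [-0.01  -0.002  0.   ]
[-0.0003  0.0013 -0.0007] [-0.01  -0.002  0.   ]
[-0.0003  0.0013 -0.0007] [-0.01  -0.002  0.   ]
[-0.0003  0.0013 -0.0007] [-0.01  -0.002  0.   ]
[-0.0003  0.0013 -0.0007] [-0.01  -0.002  0.   ]
[-0.0003  0.0013 -0.0008] [-0.01  -0.002  0.   ]
[-0.0003  0.0013 -0.0008] [-0.01  -0.002  0.   ]
```

View pics/p3.png

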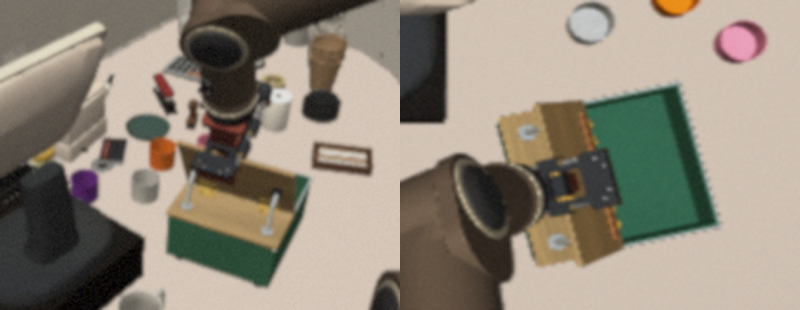

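The flap leans back near its rests, the mouth is open, and the bin outline is unchanged. I'll ease the fingers open slowly so any remaining gap closes gently.

Call:
{"op": "jog_arm", "data": {
  "targets": "0 0 0 0 0 0 0.66; 0 0 0 0 0 0 0.63; 0 0 0 0 0 0 0.59; 0 0 0 0 0 0 0.55; 0 0 0 0 0 0 0.51; 0 0 0 0 0 0 0.47; 0 0 0 0 0 0 0.43; 0 0 0 0 0 0 0.39; 0 0 0 0 0 0 0.35; 0 0 0 0 0 0 0.3"
}}

```text
time: 12.4
tcp_pos: [0.4117, -0.1656, 0.2495]
orientation: [0.97, 0.117, 0.03, 0.212]
force: [0.2, 1.1, -0.1]
grip_width: 0.0302
grasp_force: 0.0
```

Call:
{"op": "jog_arm", "data": {
  "targets": "0 0 0 0 0 0 0.25; 0 0 0 0 0 0 0.2; 0 0 0 0 0 0 0.15; 0 0 0 0 0 0 0.1; 0 0 0 0 0 0 0; -0.001 0.004 0.009 0 0 0 0; -0.001 0.004 0.009 0 0 0 0; -0.001 0.004 0.009 0 0 0 0; -0.001 0.004 0.009 0 0 0 0; -0.001 0.004 0.009 0 0 0 0"
}}

```text
time: 13.4
tcp_pos: [0.4068, -0.1452, 0.2957]
orientation: [0.97, 0.117, 0.03, 0.212]
force: [0.2, -0.2, 0.4]
grip_width: 0.0441
grasp_force: 0.0
```

```bash
python3 -c "
from h import *;flapview()"
```

```text
t 13.4 tcp [ 0.4068 -0.1452  0.2957] bin [0.0877 0.0004 0.2957] alpha -0.432 side -0.007 closeY 0.004 F [ 0.2 -0.2  0.4] w 0.0441 gf 0.0
q [ 0.87 -0.01 -0.93  2.08  0.49  1.03 -1.64]
dist along -t 201.7 perp n 3.5 tool theta 2.003
```

Call:
{"op": "jog_arm", "data": {
  "targets": "0 0.005 0.03 0 0 0 0; 0 0 0.03 0 0 0 0; 0 0 0.03 0.06 0.015 0 -0.3; 0.02 0 0 0.06 0.015 0 -0.5; 0.03 -0.01 0 0.06 0.015 0 -0.7; 0.035 -0.015 0 0.06 0.015 0 -0.75; 0.035 -0.015 0 0.06 0.015 0 -0.75; 0.035 -0.015 0 0.06 0.015 0 -0.75; 0.035 -0.015 0 0.06 0.015 0 -0.75; 0.035 -0.015 0 0 0 0 -0.75"
}}

```text
time: 14.4
tcp_pos: [0.6327, -0.2291, 0.3838]
orientation: [0.993, 0.118, 0.002, -0.002]
force: [0.8, -0.5, 0.5]
grip_width: 0.0769
grasp_force: 0.0
```

```bash
python3 - <<'E'
from h import *
d=np.array([.648,-.227,0])-H
need(d@X,d@Y,.15,0)
im=viewer.get_image("top");s=viewer.get_image("scene")
a=s[90:260,220:440,::-1];b=im[130:310,270:450,::-1]
r=lambda i:cv2.resize(i,(400,400),interpolation=cv2.INTER_CUBIC)
cv2.imwrite("pics/p4.png",np.hstack([r(a),r(b)]))
E
```

```text
t 14.4 tcp [ 0.6327 -0.2291  0.3838] bin [-0.0482 -0.1986  0.3838] alpha 0.004 side -0.005 closeY 0.008 F [ 0.8 -0.5  0.5] w 0.0769 gf 0.0
q [ 0.75  0.54 -0.8   1.22  0.37  1.53 -1.32]
total [ 0.0153  0.0021 -0.2338] [-0.0048  0.0039  0.0078] per row [ 0.0015  0.0002 -0.0234] [-0.0005  0.0004  0.0008]
```

View pics/p4.png

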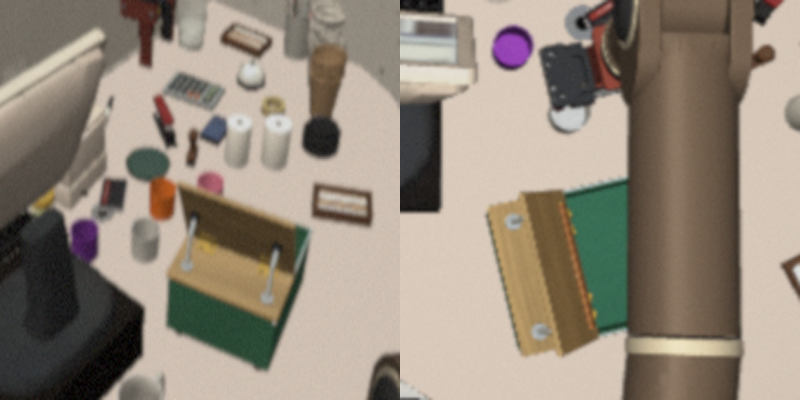

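The flap now leans on both rests with no contact, the bin hasn't moved, and the cup is where it was measured. Next I lower over the cup.

Call:
{"op": "jog_arm", "data": {
  "targets": "0.003 0 -0.03 0 0 0.002 -0.75; 0.003 0.001 -0.03 0 0 0.002 -0.75; 0.003 0 -0.03 0 0 0.002 -0.75; 0.003 0.001 -0.03 0 0 0.002 -0.75; 0.003 0 -0.03 0 0 0 -0.75; 0 0 -0.03 0 0 0 -0.75; 0 0 -0.03 0 0 0 -0.75; 0 0 -0.03 0 0 0 -0.75; 0 0 -0.02 0 0 0 -0.75; 0 0 0 0 0 0 -0.75"
}}

```text
time: 15.5
tcp_pos: [0.6446, -0.2233, 0.1223]
orientation: [0.992, 0.124, 0.001, -0.002]
force: [0.1, -0.3, 0.6]
grip_width: 0.0767
grasp_force: 0.0
```

```bash
python3 -c "
from h import *
d=np.array([.648,-.227,0])-H
need(d@X,d@Y,.048,0)"
```

```text
t 15.5 tcp [ 0.6446 -0.2233  0.1223] bin [-0.0455 -0.2116  0.1223] alpha 0.003 side -0.002 closeY -0.005 F [ 0.1 -0.3  0.6] w 0.0767 gf 0.0
q [ 0.72  0.74 -0.72  1.53  0.52  1.08 -1.45]
total [ 0.0033 -0.0037 -0.0743] [-0.0038  0.0011 -0.0047] per row [ 0.0003 -0.0004 -0.0074] [-0.0004  0.0001 -0.0005]
```

Call:
{"op": "jog_arm", "data": {
  "targets": "0.003 -0.004 -0.008 -0.004 0.001 -0.005 -0.75; 0 0 -0.009 0 0 0 -0.75; 0 0 -0.009 0 0 0 -0.75; 0 0 -0.009 0 0 0 -0.75; 0 0 -0.009 0 0 0 -0.75; 0 0 -0.009 0 0 0 -0.75; 0 0 -0.008 0 0 0 -0.75; 0 0 -0.007 0 0 0 -0.75; 0 0 -0.006 0 0 0 -0.75; 0 0 0 0 0 0 -0.75"
}}

```text
time: 16.5
tcp_pos: [0.6492, -0.2276, 0.0495]
orientation: [0.993, 0.121, 0.002, 0.001]
force: [-0.3, 0.2, -1.0]
grip_width: 0.0766
grasp_force: 0.0
```

Call:
{"op": "jog_arm", "data": {
  "targets": "0 0 0 0 0 0 -0.6; 0 0 0 0 0 0 -0.5; 0 0 0 0 0 0 -0.4; 0 0 0 0 0 0 -0.3; 0 0 0 0 0 0 0; 0 0 0 0 0 0 0; 0 0 0 0 0 0 0; 0 0 0 0 0 0 0; 0 0 0 0 0 0 0; 0 0 0 0 0 0 0",
  "newtons": 12
}}

```text
time: 17.5
tcp_pos: [0.6499, -0.2277, 0.0509]
orientation: [0.993, 0.121, 0.002, 0.001]
force: [-0.2, 0.6, 4.9]
grip_width: 0.058
grasp_force: 12.0
```

```bash
python3 -c "
from h import *
st()"
```

```text
t 17.5 tcp [ 0.6499 -0.2277  0.0509] bin [-0.0509 -0.2157  0.0509] alpha -0.003 side -0.004 closeY 0.001 F [-0.2  0.6  4.9] w 0.058 gf 12.0
q [ 0.69  0.82 -0.67  1.56  0.58  0.97 -1.49]
```

Call:
{"op": "jog_arm", "data": {
  "targets": "0 0 0.005 0 0 0 0; 0 0 0.015 0 0 0 0; 0 0 0.02 0 0 0 0; 0 0 0.03 0 0 0 0; 0 0 0.03 0 0 0 0; 0 0 0.03 0 0 0 0; 0 0 0.03 0 0 0.1 0; 0 0 0.02 0 0 0.1 0; 0 0 0.01 0 0 0.1 0; 0 0 0 0 0 0 0"
}}

```text
time: 18.5
tcp_pos: [0.6504, -0.2277, 0.2431]
orientation: [0.963, 0.269, 0.004, 0.001]
force: [0.9, -0.4, -0.8]
grip_width: 0.0583
grasp_force: 12.0
```

```bash
python3 -c "
from h import *
st()"
```

```text
t 18.5 tcp [ 0.6504 -0.2277  0.2431] bin [-0.0511 -0.2161  0.2431] alpha -0.003 side -0.008 closeY -0.296 F [ 0.9 -0.4 -0.8] w 0.0583 gf 12.0
q [ 0.77  0.66 -0.83  1.39  0.49  1.29 -1.11]
```

Call:
{"op": "jog_arm", "data": {
  "targets": "0 0 0 0 0 0.127 0; 0 0 0 0 0 0.127 0; 0 0 0 0 0 0.127 0; 0 0 0 0 0 0.127 0; 0 0 0 0 0 0.127 0; 0 0 0 0 0 0.127 0; 0 0 0 0 0 0.127 0; 0 0 0 0 0 0.127 0; 0 0 0 0 0 0.127 0; 0 0 0 0 0 0.127 0"
}}

```text
time: 19.5
tcp_pos: [0.6493, -0.2276, 0.2398]
orientation: [0.616, 0.788, 0.002, -0.001]
force: [1.1, 1.0, -1.6]
grip_width: 0.0581
grasp_force: 12.0
```

```bash
cat >> h.py <<'E'
def needY(bx,by,bz,n=10):
    o,R=st();yy=Y*np.sign(R[:,1]@Y);G=np.c_[np.cross(yy,-Z),yy,-Z];r=Ro.from_matrix(G@R.T).as_rotvec()
    d=H+bx*X+by*Y+[0,0,bz]-o["tcp_pos"]
    print("total",d.round(4),r.round(4),"per row",(d/n).round(4))
E
python3 -c "
from h import *
needY(-.06,0,.23)"
```

```text
t 19.5 tcp [ 0.6493 -0.2276  0.2398] bin [-0.0508 -0.2151  0.2398] alpha 0.005 side -0.001 closeY -1.0 F [ 1.1  1.  -1.6] w 0.0581 gf 12.0
q [ 0.89  0.77 -1.1   1.38  0.68  1.39  0.04]
total [-0.2065 -0.0608 -0.0098] [-0.0049  0.0002 -0.0005] per row [-0.0207 -0.0061 -0.001 ]
```

Call:
{"op": "jog_arm", "data": {
  "targets": "-0.021 -0.006 0 0 0 0 0; -0.021 -0.006 0 0 0 0 0; -0.021 -0.006 0 0 0 0 0; -0.021 -0.006 0 0 0 0 0; -0.021 -0.006 0 0 0 0 0; -0.021 -0.006 0 0 0 0 0; -0.021 -0.006 0 0 0 0 0; -0.021 -0.006 0 0 0 0 0; -0.021 -0.006 0 0 0 0 0; -0.018 -0.006 0 0 0 0 0"
}}

```text
time: 20.5
tcp_pos: [0.4411, -0.2878, 0.2399]
orientation: [0.618, 0.786, 0.002, -0.002]
force: [1.0, -0.0, -1.9]
grip_width: 0.058
grasp_force: 12.0
```

```bash
python3 - <<'E'
from h import *
needY(-.062,0,.068)
im=viewer.get_image("top");s=viewer.get_image("scene")
a=s[90:260,220:440,::-1];b=im[130:310,270:450,::-1]
r=lambda i:cv2.resize(i,(400,400),interpolation=cv2.INTER_CUBIC)
cv2.imwrite("pics/p5.png",np.hstack([r(a),r(b)]))
E
```

```text
t 20.5 tcp [ 0.4411 -0.2878  0.2399] bin [-0.059   0.0014  0.2399] alpha 0.005 side -0.001 closeY -1.0 F [ 1.  -0.  -1.9] w 0.058 gf 12.0
q [ 1.4   0.56 -1.27  1.79  0.56  1.23  0.21]
total [ 0.0021 -0.0026 -0.1719] [-0.005   0.      0.0051] per row [ 0.0002 -0.0003 -0.0172]
```

View pics/p5.png

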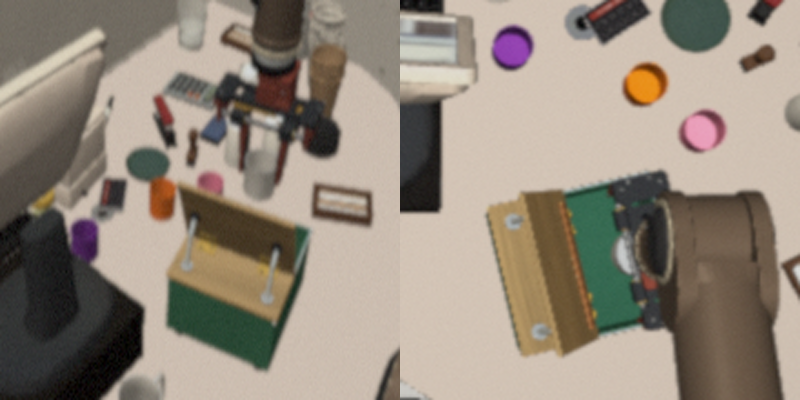

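The cup is held upright over the open mouth, and the flap and bin are unchanged. Now I lower it in.

Call:
{"op": "jog_arm", "data": {
  "targets": "0.002 -0.0025 -0.015 -0.005 0 0.005 0; 0 0 -0.015 0 0 0 0; 0 0 -0.015 0 0 0 0; 0 0 -0.015 0 0 0 0; 0 0 -0.015 0 0 0 0; 0 0 -0.015 0 0 0 0; 0 0 -0.015 0 0 0 0; 0 0 -0.015 0 0 0 0; 0 0 -0.015 0 0 0 0; 0 0 -0.015 0 0 0 0"
}}

```text
time: 21.6
tcp_pos: [0.4447, -0.2902, 0.0893]
orientation: [0.615, 0.789, 0.0, 0.001]
force: [0.6, -0.8, -1.7]
grip_width: 0.0583
grasp_force: 12.0
```

```bash
python3 -c "
from h import *
needY(-.062,0,.068)"
```

```text
t 21.6 tcp [ 0.4447 -0.2902  0.0893] bin [-0.0622 -0.0015  0.0893] alpha -0.001 side -0.001 closeY -1.0 F [ 0.6 -0.8 -1.7] w 0.0583 gf 12.0
q [ 1.27  0.72 -1.09  1.93  0.78  0.99  0.06]
total [-0.0015 -0.0001 -0.0213] [ 0.0004  0.0016 -0.0032] per row [-0.0001 -0.     -0.0021]
```

Call:
{"op": "jog_arm", "data": {
  "targets": "0 0 -0.003 0 0 0 0; 0 0 -0.003 0 0 0 0; 0 0 -0.003 0 0 0 0; 0 0 -0.003 0 0 0 0; 0 0 -0.002 0 0 0 0; 0 0 -0.002 0 0 0 0; 0 0 -0.002 0 0 0 0; 0 0 -0.001 0 0 0 0; 0 0 -0.001 0 0 0 0; 0 0 0 0 0 0 0"
}}

```text
time: 22.6
tcp_pos: [0.4447, -0.2902, 0.0705]
orientation: [0.615, 0.789, 0.0, 0.001]
force: [-0.3, 0.4, -0.8]
grip_width: 0.0582
grasp_force: 12.0
```

Call:
{"op": "jog_arm", "data": {
  "targets": "0 0 -0.0005 0 0 0 0; 0 0 -0.0005 0 0 0 0; 0 0 -0.0005 0 0 0 0; 0 0 0 0 0 0 0; 0 0 0 0 0 0 0; 0 0 0 0 0 0 0; 0 0 0 0 0 0 0; 0 0 0 0 0 0 0; 0 0 0 0 0 0 0; 0 0 0 0 0 0 0"
}}

```text
time: 23.6
tcp_pos: [0.4448, -0.2902, 0.069]
orientation: [0.615, 0.789, 0.0, 0.001]
force: [0.4, -0.7, -1.7]
grip_width: 0.058
grasp_force: 12.0
```

Call:
{"op": "jog_arm", "data": {
  "targets": "0 0 -0.0005 0 0 0 0; 0 0 0 0 0 0 0; 0 0 -0.0005 0 0 0 0; 0 0 0 0 0 0 0; 0 0 -0.0005 0 0 0 0; 0 0 0 0 0 0 0; 0 0 0 0 0 0 0; 0 0 0 0 0 0 0; 0 0 0 0 0 0 0; 0 0 0 0 0 0 0"
}}

```text
time: 24.6
tcp_pos: [0.4448, -0.2903, 0.0678]
orientation: [0.615, 0.789, 0.0, 0.001]
force: [-2.1, -0.3, 5.5]
grip_width: 0.0579
grasp_force: 12.0
```

Contact: Fz is up to 5.5 N, so the cup is on the floor. I release it gently and retreat straight up.

Call:
{"op": "jog_arm", "data": {
  "targets": "0 0 0.0005 0 0 0 -0.3; 0 0 0 0 0 0 -0.36; 0 0 0 0 0 0 -0.42; 0 0 0 0 0 0 -0.5; 0 0 0 0 0 0 -0.6; 0 0 0 0 0 0 -0.7; 0 0 0 0 0 0 -0.8; 0 0 0 0 0 0 -0.8; 0 0 0.005 0 0 0 -0.8; 0 0 0.01 0 0 0 -0.8"
}}

```text
time: 25.6
tcp_pos: [0.4444, -0.2899, 0.0831]
orientation: [0.615, 0.789, 0.0, 0.0]
force: [0.5, -0.4, 0.2]
grip_width: 0.0793
grasp_force: 0.0
```

Call:
{"op": "jog_arm", "data": {
  "targets": "0 0 0.015 0 0 0 -0.8; 0 0 0.02 0 0 0 -0.8; 0 0 0.025 0 0 0 -0.8; 0 0 0.03 0 0 0 -0.8; 0 0 0.03 0 0 0 -0.8; 0 0 0.03 0 0 0 -0.8; 0 0 0.03 0 0 0 -0.8; 0.01 -0.04 0.02 0 0 0 -0.8; 0.01 -0.04 0 0 0 0 -0.8; 0.01 -0.04 0 0 0 0 -0.8"
}}

```text
time: 26.6
tcp_pos: [0.4751, -0.4117, 0.2857]
orientation: [0.615, 0.789, 0.0, 0.002]
force: [1.5, 0.1, -0.4]
grip_width: 0.0793
grasp_force: 0.0
```

Call:
{"op": "jog_arm", "data": {
  "targets": "0.01 -0.04 0 0 0 0 -0.8; 0.01 -0.04 0 0 0 0 -0.8; 0 -0.04 0 0 0 0 -0.8; 0 -0.04 0 0 0 0 -0.8; 0 -0.03 0 0 0 0 -0.8; 0 0 0 0 0 0 -0.8; 0 0 0 0 0 0 -0.8; 0 0 0 0 0 0 -0.8; 0 0 0 0 0 0 -0.8; 0 0 0 0 0 0 -0.8"
}}

```text
time: 27.6
tcp_pos: [0.495, -0.5993, 0.2838]
orientation: [0.614, 0.789, 0.0, 0.001]
force: [-0.3, -0.5, 0.4]
grip_width: 0.0785
grasp_force: 0.0
```

```bash
python3 - <<'E'
from h import *
st()
im=viewer.get_image("top");s=viewer.get_image("scene")
a=s[90:260,220:440,::-1];b=im[130:310,270:450,::-1]
r=lambda i:cv2.resize(i,(400,400),interpolation=cv2.INTER_CUBIC)
cv2.imwrite("pics/p6.png",np.hstack([r(a),r(b)]))
E
```

```text
t 27.6 tcp [ 0.495  -0.5993  0.2838] bin [-0.3743  0.0242  0.2838] alpha -0.001 side -0.002 closeY -1.0 F [-0.3 -0.5  0.4] w 0.0785 gf 0.0
q [ 1.29  0.87 -1.08  1.04  0.74  1.58  0.67]
```

View pics/p6.png

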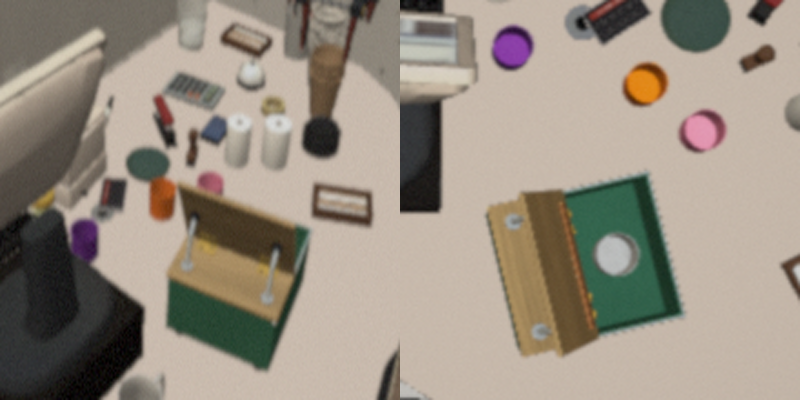

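The cup stands upright in the middle of the bin floor (right panel, 615,255). The flap is on its rests, nothing else has moved, and the arm is clear.

```bash
python3 -c "
from rig import env;print(env.close_job())"
```

```text
the job is handed in; nothing more can be done
None
```

The job is handed in: the flap is lowered onto its two rests and the steel cup is set upright on the bin floor, with the bin and everything else seen in place in the last pictures; it took about 28 s, and no verdict came back.

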